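# Set the right vessel on each instrument of the lab bench

## Task

Get the bench ready for the next run: the three things stand on the wrong equipment. The conical flask belongs on the stirrer plate, the steel check weight on the balance pan and the amber bottle in the steel drip dish, each upright and in the middle; only the cork mat is free, so park one of them in the middle of it on the way. Set things down without dropping or tipping them, and leave the two vials and the beaker where they are.

Things in the scene. Friction and masses are not known exactly. Their poses are not given: they have to be found in the camera images.
- flask: Small conical (Erlenmeyer) flask of clear glass with a white marking patch and a dark rubber stopper. Base 64 mm across, cone narrowing up to a straight neck 28 mm across that runs from 72 to 102 mm above the base, rim 31.6 mm across at 103 to 106 mm, stopper 27 mm across up to 115 mm. About 0.12 kg. Origin: centre of its underside, z up. It starts standing on the balance pan.
- weight: Check weight of about 500 g, plain stainless steel: a cylinder 38 mm across from 1 to 44 mm above its foot, then a thin neck and a knob 23 mm across, 65 mm high in all. Origin: centre of its underside, z up. It starts standing in the steel drip dish.
- bottle: Amber glass reagent bottle with a paper label and a black ribbed screw cap. Body 56 mm across up to 62 mm, shoulder, then the cap, 36 mm across, from 84 to 107 mm above the base (top of the bottle). The cap is fixed on. About 0.22 kg. Origin: centre of its underside, z up. It starts standing on the stirrer plate.
- stirrer: Magnetic stirrer, fixed to the bench: white housing 140 mm wide, with a sloping grey control panel with two black knobs towards its -x side, and a flat round white ceramic plate 132 mm across whose top is 78 mm above the bench. Origin: at bench height under the centre of the plate, z up; housing reaches from x = -140 mm to +75 mm.
- balance: Precision balance, fixed to the bench: low grey housing 145 mm wide, with a display and a row of keys towards its -x side, and a flat round steel pan 120 mm across whose top is 48 mm above the bench. Origin: at bench height under the centre of the pan, z up; housing reaches from x = -140 mm to +75 mm.
- dish: Round stainless steel drip dish, fixed to the bench: 106 mm across outside at the rim, about 95 mm inside, rim 13 mm above the bench, flat inner floor 3 mm above the bench. Origin: at bench height under its centre, z up.
- mat: Round cork mat, fixed to the bench, 120 mm across, flat top 8 mm above the bench. It is empty at the start: the free spot. Origin: at bench height under its centre, z up.
- vial_a: Bystander: small sample vial, clear glass with a paper label and a white cap, 22 mm across, 46 mm high, standing on the bench between the stations. Origin: centre of its underside.
- vial_b: Bystander: a second, identical sample vial, standing on the bench between the stations, farther to the robot's left. Origin: centre of its underside.
- beaker: Bystander: small empty glass beaker, 54 mm across, 72 mm high, standing on the bench behind the stations. Origin: centre of its underside.

How it is judged:
On the way:
1. one of the three things has been parked on the cork mat: let go of, standing upright and still, within 30 mm of the mat's middle (((horizontal distance between flask and mat below 0.03 m and z of flask in the frame of mat between 0.004 and 0.012 m and angle between flask's own z axis and vertical below 0.1 rad and contact force between the fingers and flask below 0.1 N and linear speed of flask below 0.02 m/s and angular speed of flask below 0.2 rad/s) or (horizontal distance between weight and mat below 0.03 m and z of weight in the frame of mat between 0.004 and 0.012 m and angle between weight's own z axis and vertical below 0.1 rad and contact force between the fingers and weight below 0.1 N and linear speed of weight below 0.02 m/s and angular speed of weight below 0.2 rad/s) or (horizontal distance between bottle and mat below 0.03 m and z of bottle in the frame of mat between 0.004 and 0.012 m and angle between bottle's own z axis and vertical below 0.1 rad and contact force between the fingers and bottle below 0.1 N and linear speed of bottle below 0.02 m/s and angular speed of bottle below 0.2 rad/s))), for 0.2 s.
At the end, for the whole second after the job is handed in: The flask stands on the stirrer plate, the check weight on the balance pan and the bottle on the floor of the drip dish, each upright, within 15 mm of the middle of its place, let go of and at rest; the cork mat is empty again (horizontal distance between flask and stirrer below 0.015 m and z of flask in the frame of stirrer between 0.074 and 0.082 m and angle between each of flask, weight, bottle's own z axis and vertical below 0.1 rad and contact force between the fingers and flask below 0.1 N and linear speed of each of flask, weight, bottle below 0.02 m/s and angular speed of each of flask, weight, bottle below 0.2 rad/s and horizontal distance between weight and balance below 0.015 m and z of weight in the frame of balance between 0.044 and 0.052 m and contact force between the fingers and weight below 0.1 N and horizontal distance between bottle and dish below 0.015 m and z of bottle in the frame of dish between -0.001 and 0.007 m and contact force between the fingers and bottle below 0.1 N); the robot touches nothing.
It fails at once if the flask, weight or bottle is tipped more than about 35 degrees (angle between any of flask, weight, bottle's own z axis and vertical above 0.6 rad).
It fails at once if the flask, weight or bottle is dropped: let go and falling faster than 0.6 m/s (a drop of about 2 cm) ((linear speed of flask above 0.6 m/s and contact force between the fingers and flask below 0.01 N) or (linear speed of weight above 0.6 m/s and contact force between the fingers and weight below 0.01 N) or (linear speed of bottle above 0.6 m/s and contact force between the fingers and bottle below 0.01 N)).
It fails at once if a vial or the beaker is pushed more than 20 mm or knocked over (distance of any of vial_a, vial_b, beaker from where it was at the start of the episode above 0.02 m or angle between any of vial_a, vial_b, beaker's own z axis and vertical above 0.5 rad).
It also fails if it takes over 120 s, if anything falls off the work surface, if the arm or the gripper's body presses on something with over 40 N, if the wrist force passes 120 N, or if a joint passes its speed limit or range.

## Robot

A 7-joint arm with a two-finger parallel gripper is mounted at the origin on the work surface. World frame = base frame: x ahead of the robot, y to its left, z up, the work surface at z = 0. Lengths are in m, angles in rad, forces in N, time in s.
With the tool pointing down it reaches from about 0.4 to 0.925 m from the base axis. Payload 4.1 kg.
Tool frame: the origin (TCP) lies midway between the tips of the shut fingers; the grasp point (between the pads) lies 19 mm behind it; z points along the fingers, y is the line along which they close (so a half turn about z gives the same grasp; the last joint's range is limited). The gripper opens to 85 mm and grips with 20 to 120 N. Pads are 22 mm wide; open, the fingers measure 114 mm over their backs; the gripper's body (76 mm by 85 mm) begins 54 mm behind the grasp point. The pads swing forward as they close: fully open they stand 13 mm farther back than shut.
Start: joints at [1.204, 0.398, 0.045, 1.537, -0.019, 1.207, -0.051], TCP at [0.172, -0.627, 0.21] pointing down, gripper open.
Joint ranges: [-2.82, 2.82], [-0.49, 2.23], [-1.37, 1.46], [0, 2.46], [-1.36, 4.5], [0.23, 2], [-2.94, 2.94]. Speed limits (rad/s): [2.57, 2.57, 3.14, 3.14, 3.14, 3.14, 3.14].

## Interface

Orientations are given as a rotation vector (axis times angle).
In Python, from bench import env, imaging gives the robot as it stands.
- The arm moves only by the tool drive_tool, never from a script. Its argument "series" is a list that holds one entry, the list of rows, each a list of 7 numbers: the shift along the tool's x, y, z in cm, then the turn, a rotation vector about the tool's x, y, z in degrees, then the finger opening in cm, from 0 to 8.54. A call has 1 to 20 rows; each row is the pose to reach, as a shift and turn from the pose commanded when the call began, along the tool's axes at that moment; what a row does not reach only later rows make up. A row lasts 1/10 s, in which the tool goes at most 50 mm and 8.59 degrees, less where a joint would pass 70% of its speed; a pose out of reach is approached as far as the arm can. A call with a gripper value outside its range is refused whole. The fingers move at their own pace and stop on an object; the grip force is fixed at half the most. Time passes only in rows, so rows that repeat a pose let the fingers close. It gives the time, the measured TCP pose, the force, the opening and the grip force at its end, in the units of the state.
- env.state(): the state, without advancing time (a new reading comes with each control period).
- imaging.get_image(name): name is "scene" or "top" or "wrist"; returns a dict with "image" (400x640x3 uint8, blue, green, red), "fov_y" (degrees; the focal length in pixels is half the picture's height over the tangent of half this angle, whatever the lens; pixels are square), "cx", "cy" (the principal point, pixels), "rvec" (rotation vector, rad) and "tvec" (3), from world to camera coordinates, as OpenCV has them. Camera axes: x right, y down, z forward; pixel columns grow to the right and rows downward; lengths in m; the calibration is good to about 2 mm. A picture is of the moment at which its call begins. There is no depth.
- env.sign_off(): hands the job in; it is judged then, once.
The state is a dict: "clock": time; "joint_positions": joint angles; "joint_vel": joint speeds; "effort": joint torques, N m; "position": TCP position; "eef_rot": TCP orientation; "force": force on the tool from outside, world axes, zero at the start; "wrist_torque": the same for the moment, N m; "gripper_width": finger opening in m; "grip_force": force on a finger pad.
Only numpy, scipy, OpenCV 4.12 (cv2) and the standard library are available. Lean on these libraries where they do the work, as an engineer would, in place of code of your own. Each camera call takes 0.05 s, during which the arm holds its last target. There are 200 camera calls.

## Working session

There is one attempt and no reset: what is moved stays moved. The work goes in short steps, Python scripts to look and compute and a tool call to move; the robot and the scene stay as the last step left them, time stands still between calls to the robot, and variables do not carry over. Pictures are saved under pics/ and viewed, at most 14 in all, crops included, and the job is handed in when it is done.

Besides the shell and the picture viewer there is one more tool, called after "Call:" as name([rows], argument=value, ...), one row to a line, values as JSON. drive_tool: Moves the arm, as the interface text tells. Its arguments: {"type":"object","properties":{"series":{"type":"array"}},"required":["series"]}

```bash
mkdir -p pics; ls
python3 - <<'E'
from bench import env, imaging
import cv2
s=env.state();print(s)
for n in("scene","top"):
    d=imaging.get_image(n);cv2.imwrite(f"pics/{n}0.png",d["image"]);print({k:v for k,v in d.items() if k!="image"})
E
```

```text
pics
{'clock': 0.0, 'joint_positions': array([ 1.20398852,  0.39919576,  0.04501722,  1.53786265, -0.01869502,
        1.20688928, -0.05071209]), 'joint_vel': array([ 2.32778166e-04,  2.66305009e-04, -3.01980601e-05,  1.99326439e-03,
       -9.81315135e-05,  9.99318835e-05,  1.52572032e-03]), 'effort': array([ 2.81001858e-04, -4.75127113e+01,  1.36504021e+00, -2.54217410e+01,
        1.17474172e-02,  9.54978430e-03,  1.61035541e-05]), 'position': array([ 0.1718532 , -0.62618241,  0.20926845]), 'eef_rot': array([-3.11156787e+00, -4.19345283e-01,  6.10529446e-04]), 'force': array([ 1.09847279, -0.6765479 , -0.24606156]), 'wrist_torque': array([0.04264168, 0.03454243, 0.0722172 ]), 'grip_force': 0.0, 'gripper_width': 0.08496232890332264}
{'fov_y': 57.15225642728045, 'cx': 320.4082975307753, 'cy': 202.2821616941266, 'rvec': array([ 0.74352846,  2.80654709, -0.75736398]), 'tvec': array([ 0.49693974, -0.2295386 ,  1.0860881 ])}
{'fov_y': 46.84803459707065, 'cx': 323.9616571210218, 'cy': 202.94013675310285, 'rvec': array([ 2.21173895, -2.15724158,  0.08380289]), 'tvec': array([-0.0141987 ,  0.60159756,  1.11665094])}
```

View pics/scene0.png

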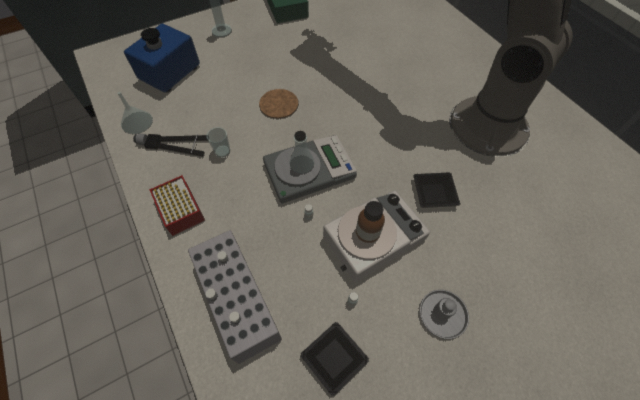

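View pics/top0.png

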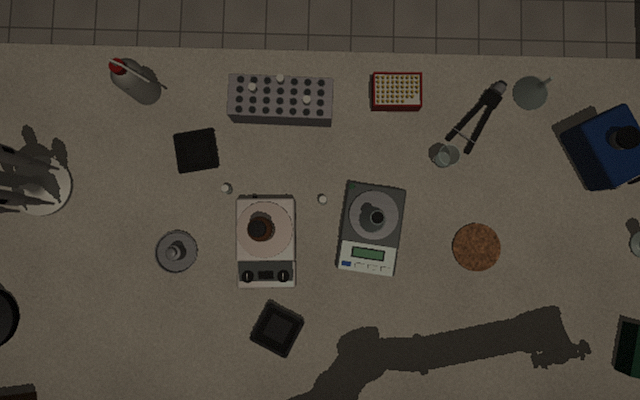

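The top view gives the dish near (177,251), the stirrer plate (266,229), the balance pan (376,216), the mat (476,247), vials at (226,188) and (322,199), and the beaker at (443,155). Next I'll refine these with masks and rays.

```bash
cat > h.py <<'E'
import numpy as np,cv2
from bench import env,imaging
def cam(d):
    f=200/np.tan(np.radians(d["fov_y"]/2));K=np.array([[f,0,d["cx"]],[0,f,d["cy"]],[0,0,1]])
    return K,cv2.Rodrigues(d["rvec"])[0],d["tvec"]
def ray(d,u,v,z):
    K,R,t=cam(d);c=-R.T@t;r=R.T@np.linalg.inv(K)@[u,v,1]
    return c+r*(z-c[2])/r[2]
def proj(d,p):
    K,R,t=cam(d);return cv2.projectPoints(np.array([p],float),d["rvec"],d["tvec"],K,None)[0].ravel()
E
python3 - <<'E'
from h import *
d=imaging.get_image("top");im=d["image"]
K,R,t=cam(d);print("cam",-R.T@t)
for n,u,v,z in[("dish",177,251,.013),("stir",266,229,.078),("bal",376,216,.048),("mat",476,247,.008),("va",226,188,.046),("vb",322,199,.046),("beaker",443,155,.04),("cap",260,228,.185),("stopper",377,217,.163),("knob",174,252,.068)]:
    print(n,ray(d,u,v,z).round(3))
g=cv2.convertScaleAbs(im,alpha=1.6)
a=cv2.resize(g[175:295,140:300],None,fx=5,fy=5,interpolation=cv2.INTER_CUBIC)
b=cv2.resize(g[175:295,320:510],None,fx=4.2,fy=4.2,interpolation=cv2.INTER_CUBIC)
cv2.imwrite("pics/a.png",a);cv2.imwrite("pics/b.png",b)
E
```

```text
cam [0.51715812 0.002442   1.15826252]
dish [0.475 0.36  0.013]
stir [0.533 0.135 0.078]
bal [ 0.571 -0.125  0.048]
mat [ 0.503 -0.379  0.008]
va [0.63  0.239 0.046]
vb [0.609 0.006 0.046]
beaker [ 0.726 -0.288  0.04 ]
cap [0.533 0.134 0.185]
stopper [ 0.564 -0.114  0.163]
knob [0.474 0.35  0.068]
```

View pics/a.png

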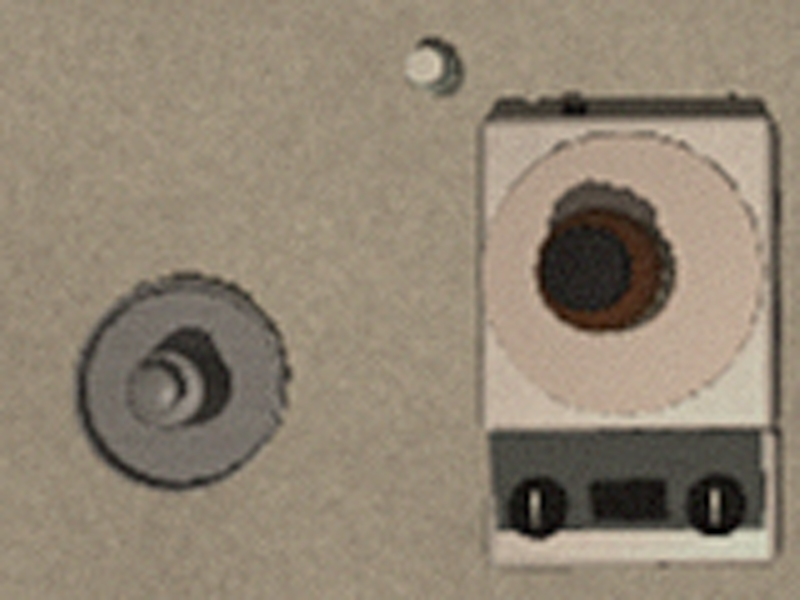

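View pics/b.png

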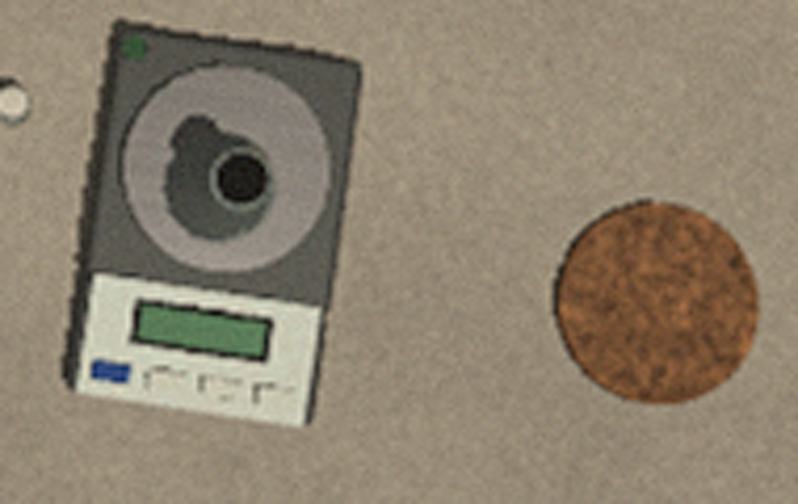

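Measured from the crops:
- Dish: centre (176.5,250.9).
- Stirrer plate: (264.6,228.9).
- Bottle cap: (256.4,228.0).
- Weight knob: about (170.6,252.6).
- Pan: (373.4,214.3).
- Stopper: (377.1,217.0).
- Mat: (476.1,246.5).

The apparent diameters match the given sizes.

```bash
cat >> h.py <<'E'
def tool(p):
    "shift in cm, tool axes, from the measured TCP to p"
    s=env.state();return (100*cv2.Rodrigues(s["eef_rot"])[0].T@(np.array(p)-s["position"])).round(2)
E
python3 - <<'E'
from h import *
d=imaging.get_image("top");s=imaging.get_image("scene")
for n,u,v,z in[("dish",176.5,250.9,.013),("stir",264.6,228.9,.078),("bal",373.4,214.3,.048),("mat",476.1,246.5,.008),("cap",256.4,228,.185),("stopper",377.1,217,.163),("knob",170.6,252.6,.066)]:
    p=ray(d,u,v,z);print(n,p.round(4),"in scene",proj(s,p).round(1))
p=np.array([.566,-.122,.30]);print(tool(p), cv2.Rodrigues(env.state()["eef_rot"])[0].round(3))
g=cv2.convertScaleAbs(s["image"],alpha=1.6)
cv2.imwrite("pics/c.png",cv2.resize(g[85:345,255:475],None,fx=2.7,fy=2.3,interpolation=cv2.INTER_CUBIC))
E
```

```text
dish [0.4748 0.3614 0.013 ] in scene [442.4 311.8]
stir [0.5334 0.138  0.078 ] in scene [366.5 229.9]
bal [ 0.5754 -0.1188  0.048 ] in scene [296.8 164.4]
mat [ 0.5038 -0.3797  0.008 ] in scene [278.  102.1]
cap [0.5332 0.1419 0.185 ] in scene [373.8 207.7]
stopper [ 0.5638 -0.1144  0.163 ] in scene [299.7 134.2]
knob [0.4724 0.3584 0.066 ] in scene [450.  303.6]
[ 51.35 -38.23  -8.99] [[ 0.964  0.265 -0.   ]
 [ 0.265 -0.964  0.001]
 [-0.    -0.001 -1.   ]]
```

View pics/c.png

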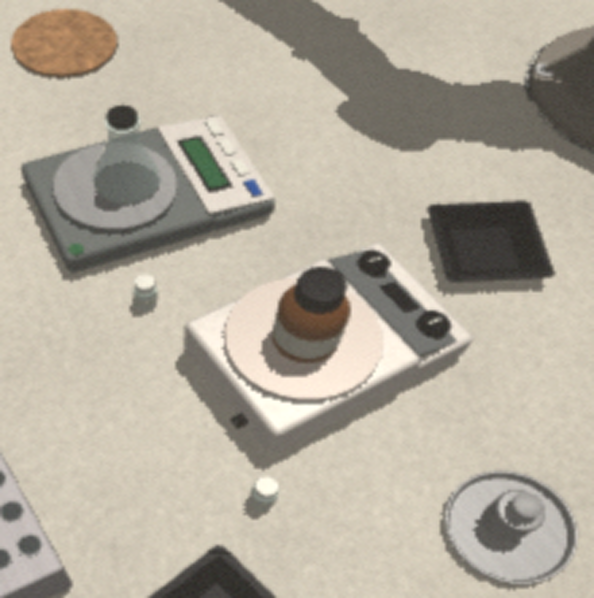

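The scene view agrees with the top measurements to 1–3 px: mat (278.7,103.7), pan (297.6,165.9), knob (450.2,303.7), stopper (300.2,135). Moving above the flask.

Call:
drive_tool([
  [[2,-1.5,-2.5,0,0,0,6],[6,-4.5,-5,0,0,0,6],[51.3,-39,-5,0,0,0,6],[51.3,-39,-5,0,0,0,6],[51.3,-39,-5,0,0,0,6],[51.3,-39,-5,0,0,0,6],[51.3,-39,-5,0,0,0,6],[51.3,-39,-5,0,0,0,6],[51.3,-39,-5,0,0,0,6],[51.3,-39,-5,0,0,0,6],[51.3,-39,-5,0,0,0,6],[51.3,-39,-5,0,0,0,6],[51.3,-39,-5,0,0,0,6],[51.3,-39,-5,0,0,0,6],[51.3,-39,-5,0,0,0,6],[51.3,-39,-5,0,0,0,6],[51.3,-39,-5,0,0,0,6],[51.3,-39,-5,0,0,0,6],[51.3,-39,-5,0,0,0,6],[51.3,-39,-5,0,0,0,6]],
])

```text
clock: 2.25
position: [0.5632, -0.1158, 0.2604]
eef_rot: [3.113, 0.417, -0.0]
force: [0.4, -0.1, -0.7]
gripper_width: 0.0599
grip_force: 0.0
```

Run:
```python
from h import *
w=imaging.get_image("wrist");cv2.imwrite("pics/w0.png",w["image"])
print(proj(w,[.564,-.1144,.163]),proj(w,[.5754,-.1188,.048]),tool([.5638,-.1144,.118]))
```

```text
[321.1244232  196.40638486] [326.59328159 163.96228851] [ 0.08 -0.1  14.24]
```

View pics/w0.png

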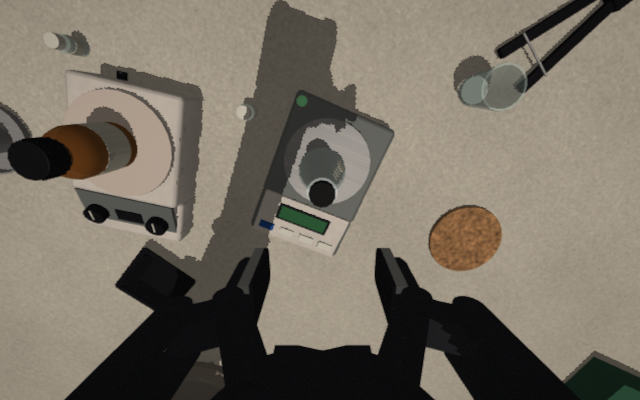

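The wrist view shows the stopper at (321,193) and the pan centre at (328,163), within 3 px of predicted. Descending and gripping the neck.

Call:
drive_tool([
  [[0.2,-0.1,3,0,0,0,6],[0.2,-0.1,6,0,0,0,6],[0.2,-0.1,8,0,0,0,6],[0.2,-0.1,10,0,0,0,6],[0.2,-0.1,12,0,0,0,6],[0.2,-0.1,13.5,0,0,0,6],[0.2,-0.1,14.2,0,0,0,6],[0.2,-0.1,14.2,0,0,0,6],[0.2,-0.1,14.2,0,0,0,4],[0.2,-0.1,14.2,0,0,0,3.2],[0.2,-0.1,14.2,0,0,0,2.5],[0.2,-0.1,14.2,0,0,0,2],[0.2,-0.1,14.2,0,0,0,2],[0.2,-0.1,14.2,0,0,0,2],[0.2,-0.1,14.2,0,0,0,2],[0.2,-0.1,14.2,0,0,0,2],[0.2,-0.1,14.2,0,0,0,2],[0.2,-0.1,14.2,0,0,0,2]],
])

```text
clock: 4.1
position: [0.5664, -0.114, 0.1197]
eef_rot: [3.112, 0.419, 0.004]
force: [-0.1, -1.5, 5.9]
gripper_width: 0.0276
grip_force: 58.8
```

Call:
drive_tool([
  [[0,0,-0.7,0,0,0,2],[0,0,-2,0,0,0,2],[0,0,-4,0,0,0,2],[0,0,-6,0,0,0,2],[-1,2,-7,0,0,0,2],[-2.5,4.6,-7,0,0,0,2],[-4,7.3,-7,0,0,0,2],[-5.5,10,-7,0,0,0,2],[-7,12.8,-7,0,0,0,2],[-8.5,15.6,-7,0,0,0,2],[-10,18.3,-7,0,0,0,2],[-11.5,21,-7,0,0,0,2],[-12.5,23,-7,0,0,0,2],[-13.1,24,-7,0,0,0,2],[-13.1,24,-7,0,0,0,2],[-13.1,24,-7,0,0,0,2]],
])

```text
clock: 5.7
position: [0.503, -0.3779, 0.1884]
eef_rot: [-3.112, -0.421, -0.001]
force: [0.5, 0.8, -1.0]
gripper_width: 0.0275
grip_force: 59.3
```

Run:
```python
from h import *
print(env.state()["grip_force"],tool([.5038,-.3797,.0797]))
s=imaging.get_image("scene");cv2.imwrite("pics/s1.png",cv2.resize(s["image"][0:220,180:420],None,fx=2.5,fy=2.5))
```

```text
59.305707262828946 [ 0.03  0.21 10.87]
```

View pics/s1.png

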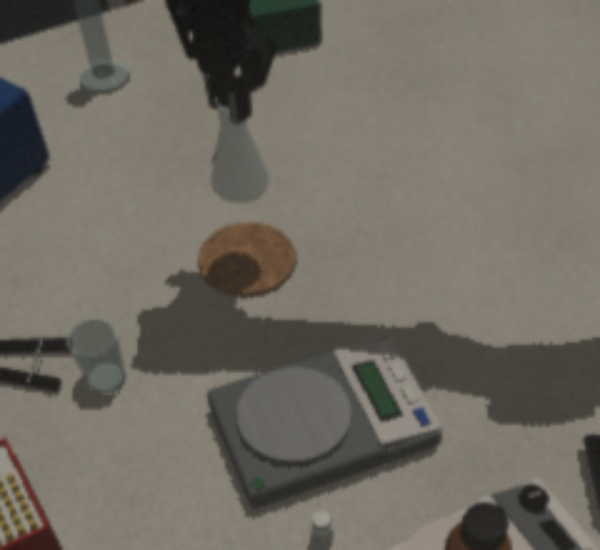

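The flask hangs upright in the gripper above the mat (base near (240,185) in the crop, mat at (247,258)). Lowering it slowly.

Call:
drive_tool([
  [[0,0.1,2,0,0,0,2],[0,0.2,5,0,0,0,2],[0,0.2,8,0,0,0,2],[0,0.2,9.5,0,0,0,2],[0,0.2,10.2,0,0,0,2],[0,0.2,10.5,0,0,0,2],[0,0.2,10.8,0,0,0,2],[0,0.2,10.8,0,0,0,2],[0,0.2,10.8,0,0,0,2]],
])

```text
clock: 6.65
position: [0.5035, -0.382, 0.0813]
eef_rot: [3.112, 0.419, 0.002]
force: [0.0, -0.1, -1.9]
gripper_width: 0.0274
grip_force: 59.3
```

Call:
drive_tool([
  [[0,0,0.1,0,0,0,2],[0,0,0.2,0,0,0,2],[0,0,0.2,0,0,0,2]],
])

```text
clock: 6.95
position: [0.5037, -0.3825, 0.0797]
eef_rot: [3.111, 0.419, 0.003]
force: [-0.6, -1.2, 4.3]
gripper_width: 0.0276
grip_force: 59.6
```

Call:
drive_tool([
  [[0,0,0,0,0,0,3.3],[0,0,0,0,0,0,4],[0,0,0,0,0,0,6],[0,0,0,0,0,0,6],[0,0,0,0,0,0,6],[0,0,-1,0,0,0,6],[0,0,-2.5,0,0,0,6],[0,0,-5,0,0,0,6],[0,0,-9,0,0,0,6],[0,0,-13,0,0,0,6],[0,0,-17,0,0,0,6],[0,0,-20,0,0,0,6],[0,0,-20,0,0,0,6]],
])

```text
clock: 8.25
position: [0.5057, -0.3831, 0.2861]
eef_rot: [3.105, 0.418, 0.015]
force: [0.6, 0.3, 1.3]
gripper_width: 0.06
grip_force: 0.0
```

Run:
```python
from h import *
print(tool([.4724,.3584,.28]))
s=imaging.get_image("scene");cv2.imwrite("pics/s2.png",cv2.resize(s["image"][40:220,180:420],None,fx=2.5,fy=2.5))
```

```text
[ 1.640e+01 -7.239e+01  3.000e-02]
```

View pics/s2.png

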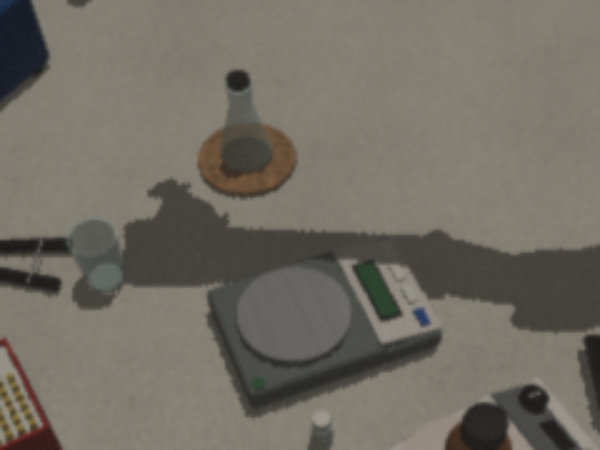

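The flask stands in the middle of the mat (base near (247,155) in the crop, mat centre (247,158)). Next, the weight.

Call:
drive_tool([
  [[1,-4,0,0,0,0,6],[16.4,-72.4,0,0,0,0,6],[16.4,-72.4,0,0,0,0,6],[16.4,-72.4,0,0,0,0,6],[16.4,-72.4,0,0,0,0,6],[16.4,-72.4,0,0,0,0,6],[16.4,-72.4,0,0,0,0,6],[16.4,-72.4,0,0,0,0,6],[16.4,-72.4,0,0,0,0,6],[16.4,-72.4,0,0,0,0,6],[16.4,-72.4,0,0,0,0,6],[16.4,-72.4,0,0,0,0,6],[16.4,-72.4,0,0,0,0,6],[16.4,-72.4,0,0,0,0,6],[16.4,-72.4,0,0,0,0,6],[16.4,-72.4,0,0,0,0,6],[16.4,-72.4,0,0,0,0,6],[16.4,-72.4,0,0,0,0,6],[16.4,-72.4,0,0,0,0,6]],
])

```text
clock: 10.2
position: [0.4703, 0.3579, 0.278]
eef_rot: [3.112, 0.414, 0.0]
force: [-0.2, 0.4, -0.4]
gripper_width: 0.06
grip_force: 0.0
```

Run:
```python
from h import *
w=imaging.get_image("wrist");cv2.imwrite("pics/w1.png",w["image"])
print(proj(w,[.4724,.3584,.068]),proj(w,[.4748,.3614,.013]),tool([.4724,.3584,.016]))
```

```text
[322.00547281 170.61696115] [320.4864066  160.99455596] [ 2.100e-01 -1.000e-02  2.622e+01]
```

View pics/w1.png

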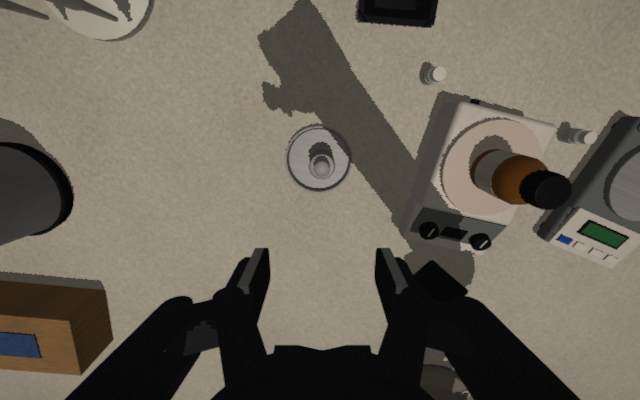

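The wrist view shows the knob at (322,168) and the dish centre at (319,158), matching prediction within 3 px. Descending.

Call:
drive_tool([
  [[0.1,0,4,0,0,0,6],[0.3,0,8,0,0,0,6],[0.3,0,12,0,0,0,6],[0.3,0,16,0,0,0,6],[0.3,0,19,0,0,0,6],[0.3,0,22,0,0,0,6],[0.3,0,24,0,0,0,6],[0.3,0,25.5,0,0,0,6],[0.3,0,26.1,0,0,0,6],[0.3,0,26.1,0,0,0,6],[0.3,0,26.1,0,0,0,5],[0.3,0,26.1,0,0,0,4.2],[0.3,0,26.1,0,0,0,3.5],[0.3,0,26.1,0,0,0,3],[0.3,0,26.1,0,0,0,3],[0.3,0,26.1,0,0,0,3],[0.3,0,26.1,0,0,0,3],[0.3,0,26.1,0,0,0,3]],
])

```text
clock: 12.05
position: [0.4736, 0.3605, 0.0189]
eef_rot: [3.113, 0.418, 0.004]
force: [0.0, -2.4, 6.8]
gripper_width: 0.0346
grip_force: 59.1
```

Call:
drive_tool([
  [[0,0,-0.5,0,0,0,3],[0,0,-1,0,0,0,3],[0,0,-1.5,0,0,0,3],[0,0,-1.5,0,0,0,3],[0,0,-1.5,0,0,0,3]],
])

```text
clock: 12.55
position: [0.4722, 0.3608, 0.0322]
eef_rot: [3.113, 0.42, -0.0]
force: [0.4, -0.4, -4.8]
gripper_width: 0.0339
grip_force: 60.2
```

Run:
```python
from h import *
s=imaging.get_image("scene")["image"][240:360,380:500];w=imaging.get_image("wrist")["image"][130:330,220:420]
f=lambda i:cv2.convertScaleAbs(cv2.resize(i,(400,400),interpolation=cv2.INTER_CUBIC),alpha=1.8)
cv2.imwrite("pics/m1.png",np.hstack([f(s),f(w)]));print(env.state()["force"])
```

```text
[ 0.42709991  1.07216979 -5.03848949]
```

View pics/m1.png

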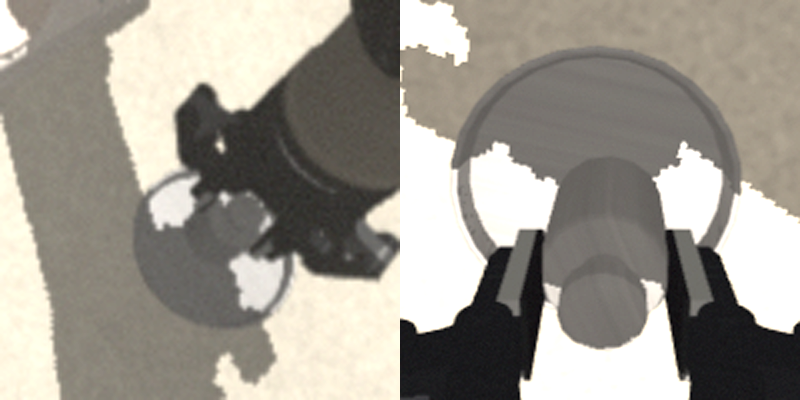

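Call:
drive_tool([
  [[0,0,0,0,0,0,3],[0,0,0,0,0,0,3],[0,0,0,0,0,0,3],[0,0,0,0,0,0,3],[0,0,0,0,0,0,3]],
])

```text
clock: 13.15
position: [0.4723, 0.3608, 0.0322]
eef_rot: [3.113, 0.42, -0.0]
force: [0.2, 0.3, -4.1]
gripper_width: 0.0343
grip_force: 60.2
```

Run:
```python
from h import *
w=imaging.get_image("wrist");g=cv2.cvtColor(w["image"],cv2.COLOR_BGR2GRAY)
print(ray(w,320,282,.081),env.state()["position"],proj(w,list(env.state()["position"][:2])+[.081]))
cv2.imwrite("pics/m2.png",cv2.convertScaleAbs(cv2.resize(w["image"][200:340,250:390],(700,700),interpolation=cv2.INTER_CUBIC),alpha=1.8)[:600])
```

```text
[0.47628864 0.36326494 0.081     ] [0.47233736 0.36084672 0.03225191] [322.64917989 289.72638875]
```

Call:
drive_tool([
  [[0,0,-1,0,0,0,3],[0,0,-3,0,0,0,3],[0,0,-6,0,0,0,3],[0,0,-9,0,0,0,3],[0,0,-12,0,0,0,3],[0,0,-15,0,0,0,3],[0,0,-18,0,0,0,3],[0,0,-20.5,0,0,0,3],[0,0,-22,0,0,0,3],[0,0,-22,0,0,0,3]],
])

```text
clock: 14.2
position: [0.473, 0.3622, 0.2549]
eef_rot: [-3.111, -0.42, -0.007]
force: [0.8, 1.0, -4.7]
gripper_width: 0.0345
grip_force: 60.7
```

Call:
drive_tool([
  [[-0.1,1,0,0,0,0,3],[-0.2,3,0,0,0,0,3],[-0.4,6.5,0,0,0,0,3],[-0.6,10,0,0,0,0,3],[-0.9,14,0,0,0,0,3],[-1.1,18,0,0,0,0,3],[-1.3,22,0,0,0,0,3],[-1.6,26,0,0,0,0,3],[-1.8,30,0,0,0,0,3],[-2.1,34,0,0,0,0,3],[-2.3,38,0,0,0,0,3],[-2.6,42,0,0,0,0,3],[-2.8,45,0,0,0,0,3],[-2.9,47.5,0,0,0,0,3],[-3,48.7,0,0,0,0,3],[-3,49,0,0,0,0,3],[-3,49,0,0,0,0,3],[-3,49,0,0,0,0,3]],
])

```text
clock: 16.0
position: [0.5728, -0.1173, 0.2521]
eef_rot: [-3.112, -0.424, 0.001]
force: [-0.2, -0.5, -5.5]
gripper_width: 0.0344
grip_force: 60.8
```

Run:
```python
from h import *
print(tool([.573,-.120,.0645]),env.state()["gripper_width"])
```

```text
[-0.05  0.29 18.76] 0.03438372597797847
```

Call:
drive_tool([
  [[0,0.1,2,0,0,0,3],[0,0.2,5,0,0,0,3],[0,0.2,9,0,0,0,3],[0,0.2,13,0,0,0,3],[0,0.2,15.5,0,0,0,3],[0,0.2,17,0,0,0,3],[0,0.2,18,0,0,0,3],[0,0.2,18.4,0,0,0,3],[0,0.2,18.6,0,0,0,3],[0,0.2,18.6,0,0,0,3],[0,0.2,18.6,0,0,0,3]],
])

```text
clock: 17.1
position: [0.5745, -0.1217, 0.0674]
eef_rot: [3.113, 0.419, 0.003]
force: [-0.7, -0.6, -4.6]
gripper_width: 0.0347
grip_force: 60.9
```

Call:
drive_tool([
  [[0,0,0.1,0,0,0,3],[0,0,0.2,0,0,0,3],[0,0,0.2,0,0,0,3],[0,0,0.2,0,0,0,3]],
])

```text
clock: 17.5
position: [0.5736, -0.1216, 0.0643]
eef_rot: [3.113, 0.419, 0.0]
force: [0.1, 0.3, -5.9]
gripper_width: 0.0346
grip_force: 60.9
```

Call:
drive_tool([
  [[0,0,0.1,0,0,0,3],[0,0,0.2,0,0,0,3],[0,0,0.2,0,0,0,3]],
])

```text
clock: 17.8
position: [0.5743, -0.1216, 0.0639]
eef_rot: [3.113, 0.419, 0.002]
force: [-3.8, -0.7, 5.0]
gripper_width: 0.0349
grip_force: 62.0
```

Call:
drive_tool([
  [[0,0,0,0,0,0,3.8],[0,0,0,0,0,0,4.5],[0,0,0,0,0,0,6.5],[0,0,0,0,0,0,6.5],[0,0,0,0,0,0,6.5],[0,0,-1,0,0,0,6.5],[0,0,-3,0,0,0,6.5],[0,0,-7,0,0,0,6.5],[0,0,-11,0,0,0,6.5],[0,0,-15,0,0,0,6.5],[0,0,-19,0,0,0,6.5],[0,0,-22,0,0,0,6.5],[0,0,-23,0,0,0,6.5],[0,0,-23,0,0,0,6.5]],
])

```text
clock: 19.2
position: [0.5744, -0.1214, 0.2942]
eef_rot: [3.112, 0.42, 0.005]
force: [-0.6, -0.3, 0.1]
gripper_width: 0.0648
grip_force: 0.0
```

Run:
```python
from h import *
print(tool([.5332,.1419,.295]))
w=imaging.get_image("wrist")
print(proj(w,[.5754,-.1188,.113]),proj(w,[.5754,-.1188,.048]),proj(w,[.5332,.1419,.185]))
cv2.imwrite("pics/w3.png",w["image"])
```

```text
[  3.   -26.48  -0.12]
[320.17270163 176.41676822] [320.35888341 166.26753509] [ 56.30263939 165.92232371]
```

View pics/w3.png

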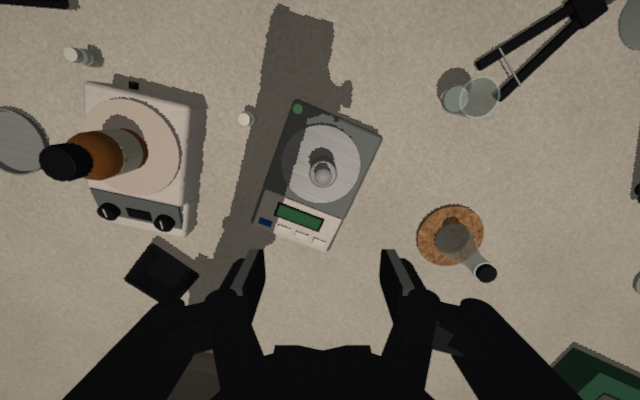

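The weight stands centred: knob at (322,173), pan centre at (321,163). Moving over the bottle.

Call:
drive_tool([
  [[0.3,-2,0,0,0,0,6.5],[0.8,-7,0,0,0,0,6.5],[1.3,-12,0,0,0,0,6.5],[1.9,-17,0,0,0,0,6.5],[2.5,-22,0,0,0,0,6.5],[3,-26.5,0,0,0,0,6.5],[3,-26.5,0,0,0,0,6.5],[3,-26.5,0,0,0,0,6.5]],
])

```text
clock: 20.05
position: [0.531, 0.1427, 0.2903]
eef_rot: [3.112, 0.425, -0.006]
force: [0.3, -0.5, 0.4]
gripper_width: 0.065
grip_force: 0.0
```

Run:
```python
from h import *
w=imaging.get_image("wrist");im=w["image"]
print(proj(w,[.5332,.1419,.185]),proj(w,[.5334,.138,.078]))
m=(im.max(2)<45).astype(np.uint8)[100:245,200:440]
n,_,st,c=cv2.connectedComponentsWithStats(m)
for i in range(1,n):
    if st[i,4]>200: print(st[i],c[i]+[200,100],ray(w,*(c[i]+[200,100]),.185))
cv2.imwrite("pics/w4.png",im)
```

```text
[323.62076989 192.96839251] [325.91644484 170.5337857 ]
[ 106   69   36   38 1049] [323.521449   188.12583413] [0.53810571 0.14337491 0.185     ]
[206  71  34  64 332] [424.48795181 201.64156627] [0.55189849 0.03953316 0.185     ]
[  98  113   56   32 1060] [326.2509434  228.86792453] [0.49545366 0.128449   0.185     ]
[ 73 119  19  17 220] [282.09545455 226.87727273] [0.48517036 0.17420815 0.185     ]
```

View pics/w4.png

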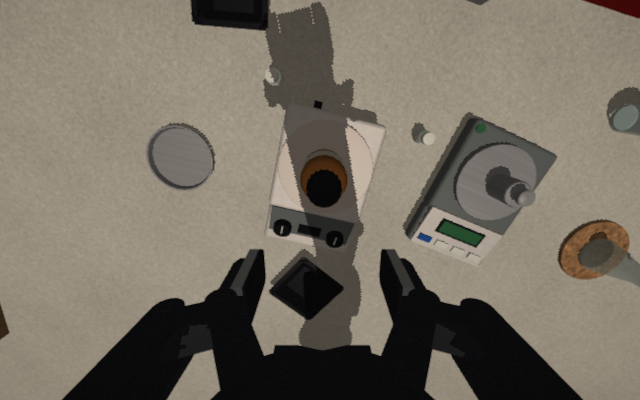

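The cap is at (323.5,188), within the usual 3–5 px of prediction. The dish at (181,156) is empty. Gripping the cap.

Call:
drive_tool([
  [[0.2,0,2,0,0,0,6.5],[0.4,0,5,0,0,0,6.5],[0.4,0,8,0,0,0,6.5],[0.4,0,10.5,0,0,0,6.5],[0.4,0,12.5,0,0,0,6.5],[0.4,0,13.4,0,0,0,6.5],[0.4,0,13.4,0,0,0,6.5],[0.4,0,13.4,0,0,0,5.5],[0.4,0,13.4,0,0,0,4.5],[0.4,0,13.4,0,0,0,3.8],[0.4,0,13.4,0,0,0,3],[0.4,0,13.4,0,0,0,3],[0.4,0,13.4,0,0,0,3],[0.4,0,13.4,0,0,0,3],[0.4,0,13.4,0,0,0,3],[0.4,0,13.4,0,0,0,3]],
])

```text
clock: 21.7
position: [0.5373, 0.1431, 0.1598]
eef_rot: [3.113, 0.419, 0.004]
force: [-0.7, -0.6, 5.8]
gripper_width: 0.032
grip_force: 58.9
```

Call:
drive_tool([
  [[0,0,-0.5,0,0,0,3],[0,0,-1,0,0,0,3],[0,0,-1.5,0,0,0,3],[0,0,-1.5,0,0,0,3],[0,0,-1.5,0,0,0,3]],
])

```text
clock: 22.2
position: [0.5362, 0.143, 0.1732]
eef_rot: [3.113, 0.419, 0.0]
force: [-0.2, 0.1, -1.8]
gripper_width: 0.0317
grip_force: 59.6
```

Call:
drive_tool([
  [[0,0,-1,0,0,0,3],[0,0,-3,0,0,0,3],[0,-1,-4,0,0,0,3],[0,-3,-4,0,0,0,3],[0,-6,-4,0,0,0,3],[0,-9,-4,0,0,0,3],[0,-12,-4,0,0,0,3],[-0.1,-15,-4,0,0,0,3],[-0.1,-18,-4,0,0,0,3],[-0.1,-20.5,-4,0,0,0,3],[-0.1,-22,-4,0,0,0,3],[-0.1,-22.7,-4,0,0,0,3],[-0.1,-22.7,-4,0,0,0,3],[-0.1,-22.7,-4,0,0,0,3]],
])

```text
clock: 23.6
position: [0.476, 0.3602, 0.2131]
eef_rot: [3.112, 0.416, 0.0]
force: [0.7, -0.3, -2.3]
gripper_width: 0.032
grip_force: 59.8
```

Run:
```python
from h import *
print(tool([.4748,.3614,.0848]))
```

```text
[-0.09 -0.17 12.83]
```

Call:
drive_tool([
  [[0,-0.1,2,0,0,0,3],[-0.1,-0.1,5,0,0,0,3],[-0.1,-0.1,8,0,0,0,3],[-0.1,-0.1,10,0,0,0,3],[-0.1,-0.1,11.5,0,0,0,3],[-0.1,-0.1,12.2,0,0,0,3],[-0.1,-0.1,12.6,0,0,0,3],[-0.1,-0.1,12.8,0,0,0,3],[-0.1,-0.1,12.8,0,0,0,3],[-0.1,-0.1,12.8,0,0,0,3]],
])

```text
clock: 24.6
position: [0.4745, 0.3628, 0.0861]
eef_rot: [-3.113, -0.419, -0.002]
force: [-0.0, 0.1, -1.9]
gripper_width: 0.032
grip_force: 59.9
```

Call:
drive_tool([
  [[0,0,0.1,0,0,0,3],[0,0,0.2,0,0,0,3],[0,0,0.2,0,0,0,3]],
])

```text
clock: 24.9
position: [0.4749, 0.3629, 0.0849]
eef_rot: [-3.113, -0.419, -0.004]
force: [-0.1, -1.3, 4.4]
gripper_width: 0.0318
grip_force: 60.9
```

Contact. I'll release, rise and head back to the flask.

Call:
drive_tool([
  [[0,0,0,0,0,0,3.6],[0,0,0,0,0,0,4.3],[0,0,0,0,0,0,6],[0,0,0,0,0,0,6],[0,0,0,0,0,0,6],[0,0,-1,0,0,0,6],[0,0,-3,0,0,0,6],[0,0,-7,0,0,0,6],[0,0,-11,0,0,0,6],[0,0,-15,0,0,0,6],[0,0,-18,0,0,0,6],[0,0,-19,0,0,0,6],[0,0,-19,0,0,0,6]],
])

```text
clock: 26.2
position: [0.4745, 0.3631, 0.2751]
eef_rot: [-3.112, -0.419, -0.005]
force: [-0.4, -0.5, -0.3]
gripper_width: 0.06
grip_force: 0.0
```

Run:
```python
from h import *
print(tool([.504,-.382,.275]))
```

```text
[-16.87  72.63  -0.12]
```

Call:
drive_tool([
  [[-1,4,0,0,0,0,6],[-16.9,72.6,0,0,0,0,6],[-16.9,72.6,0,0,0,0,6],[-16.9,72.6,0,0,0,0,6],[-16.9,72.6,0,0,0,0,6],[-16.9,72.6,0,0,0,0,6],[-16.9,72.6,0,0,0,0,6],[-16.9,72.6,0,0,0,0,6],[-16.9,72.6,0,0,0,0,6],[-16.9,72.6,0,0,0,0,6],[-16.9,72.6,0,0,0,0,6],[-16.9,72.6,0,0,0,0,6],[-16.9,72.6,0,0,0,0,6],[-16.9,72.6,0,0,0,0,6],[-16.9,72.6,0,0,0,0,6],[-16.9,72.6,0,0,0,0,6],[-16.9,72.6,0,0,0,0,6],[-16.9,72.6,0,0,0,0,6],[-16.9,72.6,0,0,0,0,6],[-16.9,72.6,0,0,0,0,6]],
])

```text
clock: 28.2
position: [0.5037, -0.3807, 0.2735]
eef_rot: [-3.113, -0.424, -0.0]
force: [0.6, -0.6, -0.1]
gripper_width: 0.0602
grip_force: 0.0
```

Run:
```python
from h import *
print(tool([.504,-.382,.0797]))
w=imaging.get_image("wrist");im=w["image"]
print(proj(w,[.504,-.382,.123]))
m=(im.max(2)<40).astype(np.uint8)[120:245,260:380]
n,_,st,c=cv2.connectedComponentsWithStats(m)
for i in range(1,n):
    if st[i,4]>100: print(st[i],c[i]+[260,120],ray(w,*(c[i]+[260,120]),.123))
```

```text
[-1.000e-02  1.300e-01  1.938e+01]
[323.40794228 183.56992175]
[ 54  53  21  22 359] [323.93871866 183.36490251] [ 0.50440568 -0.38253373  0.123     ]
```

Stopper found at (324,183), as expected.

Call:
drive_tool([
  [[0,0.1,3,0,0,0,6],[0,0.1,7,0,0,0,6],[0,0.1,11,0,0,0,6],[0,0.1,14,0,0,0,6],[0,0.1,16.5,0,0,0,6],[0,0.1,18.5,0,0,0,6],[0,0.1,19.2,0,0,0,6],[0,0.1,19.2,0,0,0,6],[0,0.1,19.2,0,0,0,4],[0,0.1,19.2,0,0,0,3.2],[0,0.1,19.2,0,0,0,2.5],[0,0.1,19.2,0,0,0,2],[0,0.1,19.2,0,0,0,2],[0,0.1,19.2,0,0,0,2],[0,0.1,19.2,0,0,0,2],[0,0.1,19.2,0,0,0,2],[0,0.1,19.2,0,0,0,2]],
])

```text
clock: 29.95
position: [0.5046, -0.3838, 0.0834]
eef_rot: [3.112, 0.42, 0.004]
force: [-0.4, 1.0, 6.3]
gripper_width: 0.0272
grip_force: 58.6
```

Call:
drive_tool([
  [[0,0,-0.7,0,0,0,2],[0,0,-2,0,0,0,2],[0,0,-5,0,0,0,2],[0,0,-8,0,0,0,2],[0,0,-11,0,0,0,2],[0,0,-14,0,0,0,2],[0,0,-16,0,0,0,2],[0,0,-17,0,0,0,2],[0,0,-17,0,0,0,2]],
])

```text
clock: 30.85
position: [0.5041, -0.384, 0.2533]
eef_rot: [3.111, 0.419, 0.004]
force: [-0.4, 0.3, -0.7]
gripper_width: 0.0273
grip_force: 59.3
```

Call:
drive_tool([
  [[0.3,-1,0,0,0,0,2],[1,-3,0,0,0,0,2],[2.2,-6.5,0,0,0,0,2],[3.4,-10,0,0,0,0,2],[4.7,-14,0,0,0,0,2],[6,-18,0,0,0,0,2],[7.4,-22,0,0,0,0,2],[8.7,-26,0,0,0,0,2],[10,-30,0,0,0,0,2],[11.4,-34,0,0,0,0,2],[12.7,-38,0,0,0,0,2],[14.1,-42,0,0,0,0,2],[15.1,-45,0,0,0,0,2],[15.9,-47.5,0,0,0,0,2],[16.4,-49,0,0,0,0,2],[16.6,-49.5,0,0,0,0,2],[16.6,-49.5,0,0,0,0,2],[16.6,-49.5,0,0,0,0,2]],
])

```text
clock: 32.65
position: [0.5319, 0.1369, 0.2507]
eef_rot: [3.112, 0.418, -0.002]
force: [-0.4, 0.4, -0.7]
gripper_width: 0.0271
grip_force: 59.3
```

Run:
```python
from h import *
print(tool([.5334,.138,.1534]),env.state()["grip_force"])
```

```text
[ 0.19 -0.08  9.73] 59.3141584424302
```

Call:
drive_tool([
  [[0,0,2,0,0,0,2],[0.1,0,4,0,0,0,2],[0.1,0,6,0,0,0,2],[0.1,0,7.8,0,0,0,2],[0.1,0,8.8,0,0,0,2],[0.1,0,9.3,0,0,0,2],[0.1,0,9.5,0,0,0,2],[0.1,0,9.6,0,0,0,2],[0.1,0,9.6,0,0,0,2],[0.1,0,9.6,0,0,0,2]],
])

```text
clock: 33.65
position: [0.5339, 0.1382, 0.1559]
eef_rot: [3.113, 0.419, 0.002]
force: [0.6, -0.3, -0.7]
gripper_width: 0.0276
grip_force: 59.3
```

Call:
drive_tool([
  [[0,0,0.1,0,0,0,2],[0,0,0.2,0,0,0,2],[0,0,0.3,0,0,0,2],[0,0,0.3,0,0,0,2]],
])

```text
clock: 34.05
position: [0.534, 0.1387, 0.1534]
eef_rot: [-3.113, -0.42, -0.002]
force: [-1.5, 0.4, 4.6]
gripper_width: 0.0269
grip_force: 59.6
```

Contact. I'll release and rise.

Call:
drive_tool([
  [[0,0,0,0,0,0,3.2],[0,0,0,0,0,0,4],[0,0,0,0,0,0,6],[0,0,0,0,0,0,6],[0,0,0,0,0,0,6],[0,0,-1,0,0,0,6],[0,0,-3,0,0,0,6],[0,0,-6,0,0,0,6],[0,0,-10,0,0,0,6],[0,0,-13,0,0,0,6],[-3,5,-15,0,0,0,6],[-7,9,-16,0,0,0,6],[-9,14,-16,0,0,0,6],[-9,17,-16,0,0,0,6],[-9,20,-16,0,0,0,6],[-9,24,-16,0,0,0,6],[-9,28,-16,0,0,0,6],[-9,28,-16,0,0,0,6],[-9,28,-16,0,0,0,6]],
])

```text
clock: 35.95
position: [0.5208, -0.1563, 0.3126]
eef_rot: [-3.113, -0.417, -0.0]
force: [0.4, 0.2, -0.2]
gripper_width: 0.0602
grip_force: 0.0
```

Run:
```python
from h import *
s=imaging.get_image("scene")
for p in([.5334,.138,.078],[.5334,.138,.193],[.4748,.3614,.11],[.5754,-.1188,.113]):print((proj(s,p)-[255,85])*[2.7,2.3])
cv2.imwrite("pics/s9.png",cv2.convertScaleAbs(cv2.resize(s["image"][85:345,255:475],None,fx=2.7,fy=2.3,interpolation=cv2.INTER_CUBIC),alpha=1.6))
```

```text
[300.94753952 333.27103926]
[319.13410557 274.19083102]
[545.64568397 493.23907007]
[109.26368765 146.03591181]
```

View pics/s9.png

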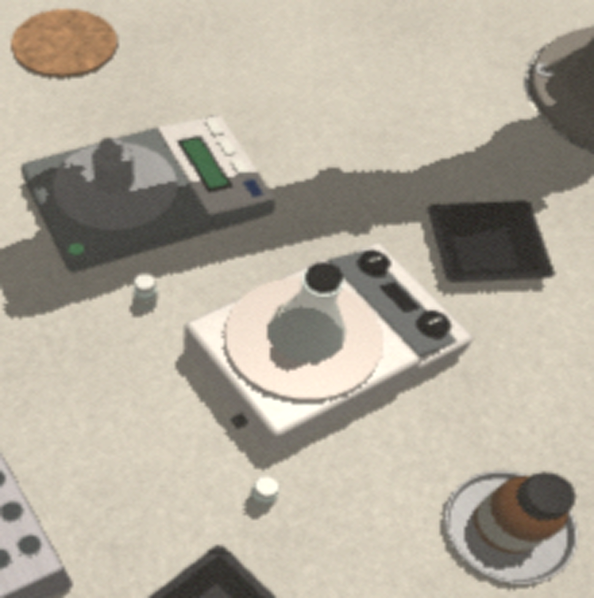

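The scene shows all three upright and centred: stopper at (324,275) against a predicted (319,274), cap at (549,493) against (546,493), knob at (108,147) against (109,146). The mat is empty and the vials have not moved.

```bash
python3 -c "
from bench import env
print(env.sign_off())"
```

```text
the job is handed in; nothing more can be done
None
```

The job is handed in: the final picture shows the flask on the stirrer plate, the weight on the balance pan and the bottle in the drip dish, each upright and centred, with the mat empty again; the sign-off returned no verdict.

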